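# Clamp the anchor jar in the vise and unscrew its tight cap

### The job

Turn the vise's crank until the sliding jaw presses the square jar firmly against the fixed jaw, then let go of the crank. Unscrew the jar's tight cap with the jar braced in the vise, and as soon as the threads let go lift the cap straight up and finish holding it still and level in the gripper, just above the jar's mouth (about a finger's width clear of it). The program ends while holding the cap; the jar stays clamped upright in the vise, and the nail tray, the hammer and the coaster are left alone.

Things in the scene. Friction and masses are not known exactly. Their poses are not given: they have to be found in the camera images.
- vise: Grey bench vise, bolted down. Origin on the bench (z = 0), below the jar's nominal place. Its y axis runs along the screw: crank at the -y end, fixed jaw at +y. Base 110 (x) by 230 mm (y -135 to 95), 20 mm high; its top is the bed on which the jar stands. The bearing block behind the crank (y -135 to -117) is 75 mm high.
- fixed_jaw (a point): Middle of the fixed jaw's clamping face, 55 mm above the bench, at y = 31 mm in the vise's frame. The jaw is 90 mm wide, its top 80 mm above the bench.
- screw_axis (a point): Centre of the circle on which the crank turns: on the screw's axis, 55 mm above the bench, at x = 0, y = -145 mm in the vise's frame.
- jaw: Sliding jaw of the vise, 90 (x) by 24 (y) mm, top 72 to 75 mm above the bench. Origin: at the foot of its clamping face, 20 mm above the bench. It slides along the vise's +y towards the fixed jaw, 2.55 mm per rad of the crank; at crank 0 its face stands 65 mm from the fixed jaw. When clamped it stays put.
- crank (a joint): Crank angle A, rad, 0 to 3.6; starts at 0 to 0.7 and grows as the jaw closes (clockwise seen from the crank's end, a positive turn about the vise's +y). Handle centre in the vise's frame: x = 45 sin(A - 1.484), z = 55 + 45 cos(A - 1.484) mm. Friction 7 N at the handle; the jaw meets the jar at about 2.75, then it stiffens steeply within 0.4 rad. Stays where it is left.
- crank_handle (a point): Centre of the crank's black handle: a freely spinning sleeve 15 mm in diameter, 38 mm long, axis along the vise's y, at y = -179 mm in the vise's frame, 45 mm from the screw's axis. Can be pinched from above, fingers on its two sides in the vise's x direction. The steel crank arm begins 20 mm from this centre towards the vise.
- jar: White plastic jar of wall anchors, loose on the vise's bed between the open jaws: body 58 by 58 mm square and 72 high, its sides within 2 deg of parallel to the jaws, above it a round neck 43 mm in diameter (53 over its three short threads). About 0.45 kg. Origin: centre of its underside; z up.
- jar_mouth (a point): Centre of the jar's open mouth (top of its springy rubber seal ring when the cap is off), 102 mm above the jar's origin.
- cap: White round screw cap, 63 mm in diameter over its ribs, 24 high, open below, 50 g. Origin: centre of its lower rim; z up. Screwed on, the rim is 81 mm above the jar's origin, 9 above the square shoulder. Unscrews anticlockwise seen from above; tight, 0.2 to 0.6 N m (the seal presses it up). The threads let go after 58 to 77 deg; it need not rise while turning, then lifts straight up.
- cap_top (a point): Centre of the cap's top, 24 mm above its rim. If turned without rising, the cap meets a stop 85 deg or more from the start. It cannot be lifted before the threads let go; its inner lugs are clear of them when its rim is 95 mm above the jar's origin.
- tray: Bystander: red plastic tray of nails, 120 by 160 by 30 mm. Origin: centre of its underside.
- hammer: Bystander: small aluminium hammer, 220 mm long, lying flat along its x axis.
- coaster: Bystander: round ceramic coaster, 96 mm in diameter, 9 mm thick. Origin: centre of its underside.
Mind the look-alikes: they are no part of the job. Leave any green or turquoise look-alike of the cap alone. Leave any blue look-alike of the jar alone.

How it is judged:
By the outcome, as a careful person would: the job done as asked, in the order asked, and still so for the second after the job is handed in, while the arm keeps its last pose, push and grip.
It also fails if it takes over 50 s, if anything falls off the work surface, if the arm or the gripper's body presses on something with over 40 N, if the wrist force passes 120 N, or if a joint passes its speed limit or range.

### The arm

A 7-joint arm with a two-finger parallel gripper is mounted at the origin on the work surface. World frame = base frame: x ahead of the robot, y to its left, z up, the work surface at z = 0. Lengths are in mm, angles in rad, forces in N, time in s.
With the tool pointing down it reaches from about 425 to 875 mm from the base axis. Payload 8.4 kg.
Tool frame: the origin (TCP) lies at the very end of the fingers, on their centre line; the grasp point (between the pads) lies 19 mm behind it; y points along the fingers, x is the direction in which the jaws open and shut, and the axes are right-handed (so a half turn about y gives the same grasp; the last joint's range is limited). The gripper opens to 85 mm and grips with 20 to 120 N. Pads are 22 mm wide; open, the fingers measure 114 mm over their backs; the gripper's body (76 mm by 85 mm) begins 54 mm behind the grasp point. The pads swing forward as they close: fully open they stand 13 mm farther back than shut.
Start: joints at [1.196, 0.333, 0.04, 1.465, -0.013, 1.343, -0.059], TCP at [176.984, -625.412, 231.308] pointing down, gripper open.
Joint ranges: [-2.58, 2.58], [-0.38, 2.09], [-1.3, 1.39], [0.25, 2.4], [-1.5, 4.64], [0.08, 2.09], [-2.65, 2.65]. Speed limits (rad/s): [2.22, 2.22, 2.79, 2.79, 3.14, 3.14, 3.14].

### API

Orientations are given as a unit quaternion [w, x, y, z].
In Python, from station import r gives the robot as it stands.
- The arm moves only by the tool jog_arm, never from a script. Its argument "targets" is one flat list of numbers, 7 for each row, row after row: the shift along the tool's x, y, z in cm, then the turn, a rotation vector about the tool's x, y, z in rad, then the finger opening in cm, from 0 to 8.54. In form: [x, y, z, rx, ry, rz, hand, x, y, z, rx, ry, rz, hand, ...]. A call has 1 to 20 rows; each row is the pose to reach, as a shift and turn from the pose commanded when the call began, along the tool's axes at that moment; what a row does not reach only later rows make up. A row lasts 1/12 s, in which the tool goes at most 41.7 mm and 7.16 degrees, less where a joint would pass 70% of its speed; a pose out of reach is approached as far as the arm can. A call with a gripper value outside its range is refused whole. The fingers move at their own pace and stop on an object; "squeeze" is the grip in N (left out, the last holds). Time passes only in rows, so rows that repeat a pose let the fingers close. It gives the time, the measured TCP pose, the force and the opening at its end, in the units of the state.
- r.get_obs(): the state, without advancing time (a new reading comes with each control period).
- r.camera(name): name is "scene" or "top" or "wrist"; returns a dict with "image" (400x640x3 uint8, red, green, blue), "range_z" (400x640 float32, mm along the optical axis (not along the pixel's ray), 0 where there is no reading), "camera_matrix" (3x3 intrinsics, pixels), "distortion" ([k1, k2, p1, p2, k3] as OpenCV has them; the pictures are not rectified), "camera_from_world" (4x4, takes a point from world to camera coordinates); the wrist camera has in their place "T_tool_cam" (4x4, takes a point from camera to tool coordinates, whose origin is the TCP and whose axes are the tool frame's). Camera axes: x right, y down, z forward; pixel columns grow to the right and rows downward; lengths in mm; the calibration is good to about 2 mm. A picture is of the moment at which its call begins: read the wrist's pose just before it.
- r.job_done(): hands the job in, once; it reports no verdict.
The state is a dict: "clock": time; "qpos": joint angles; "qvel": joint speeds; "joint_torque": joint torques, N m; "ee_pos": TCP position; "ee_rot": TCP orientation; "wrist_force": force on the tool from outside, world axes, zero at the start; "ft_torque": the same for the moment, N m; "gripper_width": finger opening in mm.
Only numpy, scipy, OpenCV 4.12 (cv2) and the standard library are available. Lean on these libraries where they do the work, as an engineer would, in place of code of your own. Each camera call takes 0.05 s, during which the arm holds its last target. There are 200 camera calls.

## Working session

There is one attempt and no reset: what is moved stays moved. The work goes in short steps, Python scripts to look and compute and a tool call to move; the robot and the scene stay as the last step left them, time stands still between calls to the robot, and variables do not carry over. Pictures are saved under pics/ and viewed, about 8 in all and at most 12, crops included, and the job is handed in when it is done.

Besides the shell and the picture viewer there is one more tool, called as name(argument=value, ...), one argument or row to a line, values as JSON. jog_arm: Moves the arm, as the interface text tells. Its arguments: {"type":"object","properties":{"targets":{"type":"array","items":{"type":"number"}},"squeeze":{"type":"number"}},"required":["targets"]}

```bash
mkdir -p pics; ls
cat > h.py <<'E'
import numpy as np, cv2
from station import r
from scipy.spatial.transform import Rotation as R
def T_tool():
    o=r.get_obs(); q=o['ee_rot']; T=np.eye(4); T[:3,:3]=R.from_quat([q[1],q[2],q[3],q[0]]).as_matrix(); T[:3,3]=o['ee_pos']; return T
def grab(n,fn):
    T=T_tool(); c=r.camera(n)
    cw=T@np.array(c['T_tool_cam']) if n=='wrist' else np.linalg.inv(c['camera_from_world'])
    cv2.imwrite('pics/'+fn+'.png',c['image'][:,:,::-1])
    np.savez('pics/'+fn+'.npz',K=c['camera_matrix'],D=c['distortion'],cw=cw,z=c['range_z'],im=c['image'])
def pts(fn,px,z=None):
    d=np.load('pics/'+fn+'.npz'); px=np.array(px,float).reshape(-1,2)
    n=cv2.undistortPoints(px.reshape(-1,1,2),d['K'],np.array(d['D'])).reshape(-1,2)
    ray=np.c_[n,np.ones(len(n))]
    if z is None:
        s=np.array([np.median(d['z'][int(v)-1:int(v)+2,int(u)-1:int(u)+2]) for u,v in px])
    else:
        w=ray@d['cw'][:3,:3].T; s=(z-d['cw'][2,3])/w[:,2]
    return (ray*s[:,None])@d['cw'][:3,:3].T+d['cw'][:3,3]
def cloud(fn):
    v,u=np.mgrid[0:400,0:640]; d=np.load('pics/'+fn+'.npz')
    n=cv2.undistortPoints(np.stack([u,v],-1).reshape(-1,1,2).astype(float),d['K'],np.array(d['D'])).reshape(-1,2)
    z=d['z'].reshape(-1); P=(np.c_[n,np.ones(len(n))]*z[:,None])@d['cw'][:3,:3].T+d['cw'][:3,3]
    P[z==0]=np.nan
    return P.reshape(400,640,3)
E
python3 - <<'E'
from h import *
o=r.get_obs();print(o)
grab('top','top1');grab('scene','scene1')
a=cv2.imread('pics/top1.png');b=cv2.imread('pics/scene1.png')
cv2.imwrite('pics/a.png',a)
E
```

```text
pics
{'clock': 0.0, 'qpos': array([ 1.19577639,  0.3339074 ,  0.03987241,  1.46626157, -0.01341993,
        1.34331947, -0.05851288]), 'qvel': array([ 3.68821275e-04, -3.22516288e-04, -3.91260974e-04, -9.40699090e-05,
       -9.42429368e-04, -5.18823949e-04, -1.31002091e-03]), 'joint_torque': array([ 1.52431021e-04, -6.58545685e+01,  1.36585236e+00, -4.05580044e+01,
        1.68458914e-02,  1.23105667e-02, -9.71997416e-07]), 'ee_pos': array([ 176.87317362, -624.99523647,  230.42826108]), 'ee_rot': array([ 0.56430356, -0.56366062,  0.42700354, -0.42604714]), 'wrist_force': array([-0.17181266,  0.18904257,  0.59142884]), 'ft_torque': array([ 0.03917528,  0.02779007, -0.008488  ]), 'gripper_width': 85.09363950035302}
```

View pics/top1.png

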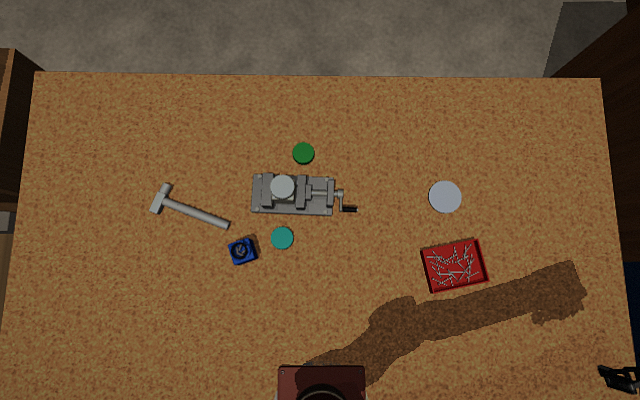

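View pics/scene1.png

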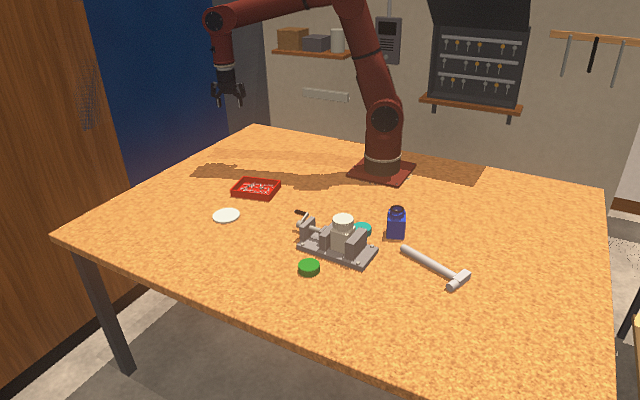

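Top: vise around (290,195), white jar with cap at (283,187) between the jaws, crank handle at (349,209). Look-alikes: green cap (303,153), turquoise cap (282,238), blue jar (242,251), all to be left alone. The white cap on the vise fits.

Run:
```python
from h import *
P=cloud('top1')
im=np.load('pics/top1.npz')['im']
c=cv2.resize(im[150:240,235:375,::-1],None,fx=5.5,fy=5.5,interpolation=cv2.INTER_CUBIC); cv2.imwrite('pics/crop.png',c)
reg=P[160:230,240:365].reshape(-1,3)
def s(n,m): 
    q=reg[m]; print(n,len(q),q.mean(0).round(1),q.min(0).round(1),q.max(0).round(1))
z=reg[:,2]
s('captop',(z>115)); s('bed',(z>14)&(z<26))
q=reg[(z>114)]; print(cv2.minEnclosingCircle(q[:,:2].astype(np.float32)))
q=reg[(z>8)&(z<95)]; print(len(q), cv2.minAreaRect(q[:,:2].astype(np.float32)))
q=reg[(z>15)&(z<25)]; print('bed',cv2.minAreaRect(q[:,:2].astype(np.float32)))
print(pts('top1',[[349,209],[283,187],[265,190],[302,192],[331,193],[254,176],[252,213],[331,215]]).round(1))
d=np.load('pics/top1.npz'); print(d['cw'].round(3),d['K'])
```

```text
captop 477 [578.4 103.9 125.3] [548.1  73.5 115. ] [610.1 135.9 131. ]
bed 1468 [567.8  80.6  20.5] [477.5 -31.3  14.1] [676.8 200.4  26. ]
((578.7936401367188, 104.3178939819336), 31.60686492919922)
2972 ((582.345947265625, 65.9847412109375), (191.65379333496094, 283.9391174316406), 13.81351089477539)
bed ((576.8736572265625, 83.40933227539062), (180.37490844726562, 249.10345458984375), 16.661399841308594)
[[527.2 -71.6  72.6]
 [575.4 101.5 125.9]
 [576.3 153.1  80.8]
 [572.4  54.6  75.9]
 [570.2 -23.3  75. ]
 [629.3 193.7  17.6]
 [525.3 198.8   1.2]
 [519.9 -25.9   5. ]]
[[ 1.00000e-03 -9.87000e-01  1.61000e-01  3.72170e+02]
 [-1.00000e+00 -5.00000e-03 -2.10000e-02  1.69870e+01]
 [ 2.20000e-02 -1.61000e-01 -9.87000e-01  1.10514e+03]
 [ 0.00000e+00  0.00000e+00  0.00000e+00  1.00000e+00]] [[389.8898291    0.         324.28924753]
 [  0.         389.8898291  203.95324037]
 [  0.           0.           1.        ]]
```

View pics/crop.png

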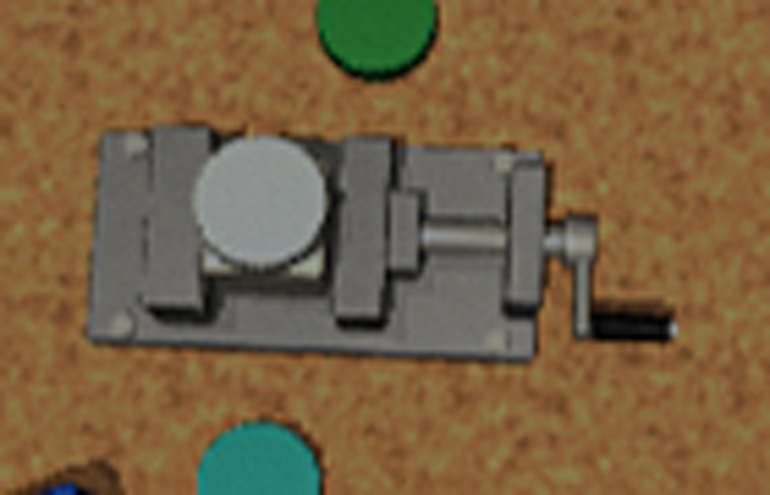

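Run:
```python
from h import *
c=np.array([[103,131],[543,151],[536,359],[90,341]])/5.5+[235,150]-0.4
B=pts('top1',c,20.); print('base',B.round(1), np.linalg.norm(B-np.roll(B,-1,0),axis=1).round(1))
# order: (+x,+y),(+x,-y),(-x,-y),(-x,+y)
M=np.array([[55,95],[55,-135],[-55,-135],[-55,95]],float)
H,_=cv2.estimateAffinePartial2D(M,B[:,:2]); yaw=np.arctan2(H[1,0],H[0,0]); print(H.round(3),'yaw',yaw,'scale',np.hypot(H[0,0],H[1,0]))
Rm=np.array([[np.cos(yaw),-np.sin(yaw)],[np.sin(yaw),np.cos(yaw)]])
o=B[:,:2].mean(0)-Rm@M.mean(0); print('origin',o)
h=pts('top1',[np.array([632,327])/5.5+[235,150]-0.4]); print('handle',h, 'in vise',(h[0,:2]-o)@Rm)
print('cap in vise',(np.array([578.8,104.3])-o)@Rm)
for A in (0.,.3,.6):print(A, o+Rm@[45*np.sin(A-1.484),-179], 55+45*np.cos(A-1.484))
T=T_tool(); print(T.round(3))
```

```text
base [[636.3 195.4  20. ]
 [627.1 -32.2  20. ]
 [518.3 -28.3  20. ]
 [526.6 198.7  20. ]] [227.8 108.9 227.2 109.7]Traceback (most recent call last):
  File "<stdin>", line 6, in <module>
cv2.error: OpenCV(4.12.0) /io/opencv/modules/calib3d/src/ptsetreg.cpp:1108: error: (-215:Assertion failed) count >= 0 && to.checkVector(2) == count in function 'estimateAffinePartial2D'
```

Run:
```python
from h import *
c=np.array([[103,131],[543,151],[536,359],[90,341]])/5.5+[235,150]-0.4
B=pts('top1',c,20.)
M=np.array([[55,95],[55,-135],[-55,-135],[-55,95]],float)
H,_=cv2.estimateAffinePartial2D(M.copy(),np.ascontiguousarray(B[:,:2])); yaw=np.arctan2(H[1,0],H[0,0]); print(H.round(3),'yaw',yaw,'scale',np.hypot(H[0,0],H[1,0]))
Rm=np.array([[np.cos(yaw),-np.sin(yaw)],[np.sin(yaw),np.cos(yaw)]])
o=B[:,:2].mean(0)-Rm@M.mean(0); print('origin',o)
h=pts('top1',[np.array([632,327])/5.5+[235,150]-0.4]); print('handle',h, 'in vise',(h[0,:2]-o)@Rm)
print('cap in vise',(np.array([578.8,104.3])-o)@Rm)
for A in (0.,.3,.6):print(A, o+Rm@[45*np.sin(A-1.484),-179], 55+45*np.cos(A-1.484))
T=T_tool(); print(T.round(3))
Rd=np.array([[Rm[0,0],0,Rm[0,1]],[Rm[1,0],0,Rm[1,1]],[0,-1,0.]]) # tool x=vise x,y=-z,z=vise y
for s in(1,-1):
  W=Rd*[s,1,s]; print('turn',s,R.from_matrix(T[:3,:3].T@W).as_rotvec())
p=np.append(o+Rm@[0,-179],180); print('shift cm to above',(T[:3,:3].T@(p-T[:3,3])/10).round(2),p)
```

```text
[[ 9.89000e-01  3.70000e-02  5.77797e+02]
 [-3.70000e-02  9.89000e-01  1.03206e+02]] yaw -0.037310178115885065 scale 0.9900034080299895
origin [577.80432674 103.40579499]
handle [[527.10234473 -72.99099113  72.60854782]] in vise [ -44.08682759 -178.16528496]
cap in vise [0.96162512 0.93072282]
0.0 [526.32795347 -73.7973814 ] 58.9009323851583
0.3 [529.48085405 -73.9150713 ] 71.97505132533284
0.6 [536.35391246 -74.17162539] 83.53283948658259
[[ 2.72000e-01 -1.00000e-03  9.62000e-01  1.76837e+02]
 [-9.62000e-01  1.00000e-03  2.72000e-01 -6.25071e+02]
 [-1.00000e-03 -1.00000e+00 -0.00000e+00  2.30504e+02]
 [ 0.00000e+00  0.00000e+00  0.00000e+00  1.00000e+00]]
turn 1 [-8.15666610e-04 -1.25774307e+00 -1.34743001e-03]
turn -1 [ 1.46800141e-03  1.88384895e+00 -8.88654496e-04]
shift cm to above [-42.14   5.11  52.9 ] [571.12735422 -75.46963104 180.        ]
```

jog_arm(
  targets=[-43.5,5.0,48.7,0,-1.258,0,6,-43.5,5.0,48.7,0,-1.258,0,6,-43.5,5.0,48.7,0,-1.258,0,6,-43.5,5.0,48.7,0,-1.258,0,6,-43.5,5.0,48.7,0,-1.258,0,6,-43.5,5.0,48.7,0,-1.258,0,6,-43.5,5.0,48.7,0,-1.258,0,6,-43.5,5.0,48.7,0,-1.258,0,6,-43.5,5.0,48.7,0,-1.258,0,6,-43.5,5.0,48.7,0,-1.258,0,6,-43.5,5.0,48.7,0,-1.258,0,6,-43.5,5.0,48.7,0,-1.258,0,6,-43.5,5.0,48.7,0,-1.258,0,6,-43.5,5.0,48.7,0,-1.258,0,6,-43.5,5.0,48.7,0,-1.258,0,6,-43.5,5.0,48.7,0,-1.258,0,6,-43.5,5.0,48.7,0,-1.258,0,6,-43.5,5.0,48.7,0,-1.258,0,6,-43.5,5.0,48.7,0,-1.258,0,6,-43.5,5.0,48.7,0,-1.258,0,6],
)

```text
clock: 1.77
ee_pos: [526.6, -75.7, 181.1]
ee_rot: [-0.707, 0.707, -0.014, 0.014]
wrist_force: [-0.1, 0.2, 0.6]
gripper_width: 60.3
```

Run:
```python
from h import *
print(T_tool().round(3), r.get_obs()['qpos'].round(3))
grab('wrist','w1')
```

```text
[[ 9.99000e-01 -1.00000e-03  3.90000e-02  5.26574e+02]
 [-3.90000e-02 -0.00000e+00  9.99000e-01 -7.56630e+01]
 [-1.00000e-03 -1.00000e+00 -1.00000e-03  1.81133e+02]
 [ 0.00000e+00  0.00000e+00  0.00000e+00  1.00000e+00]] [ 0.573  0.173 -0.566  1.794  0.099  1.204 -0.061]
```

View pics/w1.png

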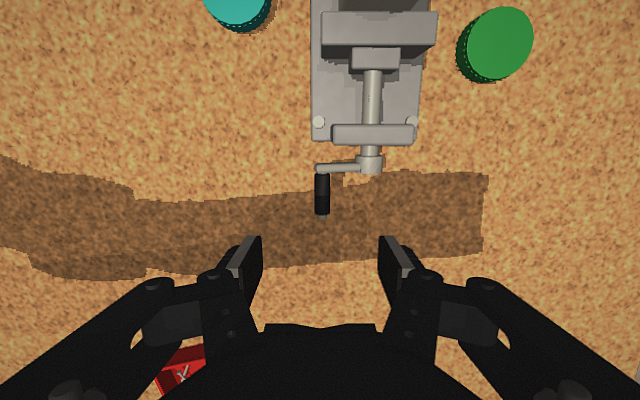

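The wrist view shows the black handle, centre about (322,194), between the finger lines. The white jar is outside the frame above.

Run:
```python
from h import *
print(pts('w1',[[322,180],[322,194],[322,208],[321,212]]).round(1))
P=cloud('w1')[168:222,312:334].reshape(-1,3); q=P[(P[:,2]>45)&(P[:,2]<90)]
q=q[q[:,1]<-50]
im=np.load('pics/w1.npz')['im'][168:222,312:334].reshape(-1,3)
k=(im.max(1)<50)&(P[:,2]>45); print(P[k].mean(0),P[k].min(0),P[k].max(0),np.median(P[k],0))
k=P[k]; print(np.percentile(k,[2,98],axis=0))
```

```text
[[529.9 -60.4  75. ]
 [529.4 -72.9  75.9]
 [528.9 -86.2  75. ]
 [527.9 -90.   74.9]]
[529.36042076 -73.36710896  73.75689472] [522.26068848 -92.41771267  66.46681662] [536.33264789 -55.14989491  76.70368834] [529.19876611 -73.2780596   73.98263702]
[[522.77771917 -91.57111674  70.30253913]
 [535.99603073 -55.70701934  76.17868903]]
```

jog_arm(
  targets=[0.27,4,0.2,0,0,0,5,0.27,7.5,0.2,0,0,0,5,0.27,10,0.2,0,0,0,5,0.27,12,0.2,0,0,0,5,0.27,13.2,0.2,0,0,0,5,0.27,13.2,0.2,0,0,0,5,0.27,13.2,0.2,0,0,0,5],
)

```text
clock: 2.4
ee_pos: [529.9, -72.9, 49.7]
ee_rot: [0.707, -0.707, 0.014, -0.013]
wrist_force: [0.4, 0.1, -0.1]
gripper_width: 49.7
```

jog_arm(
  targets=[0,0,0,0,0,0,1.5,0,0,0,0,0,0,1,0,0,0,0,0,0,0.5,0,0,0,0,0,0,0.5,0,0,0,0,0,0,0.5,0,0,0,0,0,0,0.5,0,0,0,0,0,0,0.5,0,0,0,0,0,0,0.5],
  squeeze=80,
)

```text
clock: 3.07
ee_pos: [528.7, -72.6, 49.9]
ee_rot: [-0.707, 0.707, -0.014, 0.012]
wrist_force: [-6.9, -1.0, 5.3]
gripper_width: 12.4
```

Run:
```python
from h import *
grab('wrist','w2')
A0=0.206
f=lambda A:np.array([45*np.sin(A-1.484),45*np.cos(A-1.484)])
for A in np.arange(.25,3.31,.08): d=(f(A)-f(A0))/10; print(f"A={A:.2f}",f"{d[0]:.2f}, {-d[1]:.2f}")
```

```text
A=0.25 0.06, -0.19
A=0.33 0.19, -0.52
A=0.41 0.35, -0.85
A=0.49 0.54, -1.16
A=0.57 0.74, -1.45
A=0.65 0.98, -1.72
A=0.73 1.23, -1.98
A=0.81 1.50, -2.22
A=0.89 1.79, -2.43
A=0.97 2.10, -2.62
A=1.05 2.42, -2.78
A=1.13 2.75, -2.92
A=1.21 3.09, -3.03
A=1.29 3.44, -3.12
A=1.37 3.80, -3.17
A=1.45 4.16, -3.20
A=1.53 4.52, -3.20
A=1.61 4.87, -3.17
A=1.69 5.23, -3.11
A=1.77 5.58, -3.02
A=1.85 5.92, -2.90
A=1.93 6.25, -2.76
A=2.01 6.57, -2.59
A=2.09 6.87, -2.40
A=2.17 7.16, -2.18
A=2.25 7.43, -1.94
A=2.33 7.68, -1.68
A=2.41 7.90, -1.41
A=2.49 8.11, -1.11
A=2.57 8.29, -0.80
A=2.65 8.44, -0.47
A=2.73 8.57, -0.14
A=2.81 8.67, 0.21
A=2.89 8.75, 0.56
A=2.97 8.79, 0.92
A=3.05 8.81, 1.28
A=3.13 8.80, 1.64
A=3.21 8.75, 1.99
A=3.29 8.68, 2.35
```

View pics/w2.png

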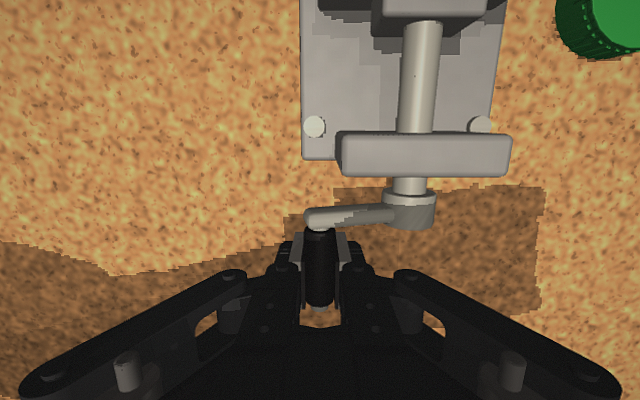

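The handle sits between the pads at (320,265), ahead of the crank arm. Now cranking.

jog_arm(
  targets=[0.06,-0.19,0,0,0,0,0.5,0.19,-0.52,0,0,0,0,0.5,0.35,-0.85,0,0,0,0,0.5,0.54,-1.16,0,0,0,0,0.5,0.74,-1.45,0,0,0,0,0.5,0.98,-1.72,0,0,0,0,0.5,1.23,-1.98,0,0,0,0,0.5,1.5,-2.22,0,0,0,0,0.5],
  squeeze=80,
)

```text
clock: 3.78
ee_pos: [541.2, -73.2, 70.9]
ee_rot: [-0.707, 0.707, -0.016, 0.01]
wrist_force: [-17.2, -0.4, 5.5]
gripper_width: 12.5
```

jog_arm(
  targets=[0.29,-0.21,0,0,0,0,0.5,0.6,-0.4,0,0,0,0,0.5,0.92,-0.56,0,0,0,0,0.5,1.25,-0.7,0,0,0,0,0.5,1.59,-0.81,0,0,0,0,0.5,1.94,-0.9,0,0,0,0,0.5,2.3,-0.95,0,0,0,0,0.5,2.66,-0.98,0,0,0,0,0.5,3.02,-0.98,0,0,0,0,0.5,3.37,-0.95,0,0,0,0,0.5,3.73,-0.89,0,0,0,0,0.5,4.08,-0.8,0,0,0,0,0.5,4.42,-0.68,0,0,0,0,0.5,4.75,-0.54,0,0,0,0,0.5,5.07,-0.37,0,0,0,0,0.5,5.37,-0.18,0,0,0,0,0.5],
)

```text
clock: 5.12
ee_pos: [598.9, -75.4, 74.6]
ee_rot: [-0.707, 0.707, -0.013, 0.013]
wrist_force: [-6.3, -0.5, 4.7]
gripper_width: 12.5
```

jog_arm(
  targets=[0.29,0.22,0,0,0,0,0.5,0.56,0.46,0,0,0,0,0.5,0.81,0.72,0,0,0,0,0.5,1.03,0.99,0,0,0,0,0.5,1.24,1.29,0,0,0,0,0.5,1.42,1.6,0,0,0,0,0.5,1.57,1.93,0,0,0,0,0.5,1.7,2.26,0,0,0,0,0.5],
  squeeze=100,
)

```text
clock: 5.78
ee_pos: [615.3, -76.0, 51.6]
ee_rot: [-0.707, 0.707, -0.014, 0.013]
wrist_force: [-7.8, 0.1, 5.4]
gripper_width: 11.9
```

jog_arm(
  targets=[0.1,0.35,0,0,0,0,0.5,0.14,0.52,0,0,0,0,0.5,0.18,0.7,0,0,0,0,0.5,0.2,0.88,0,0,0,0,0.5,0.22,1.06,0,0,0,0,0.5,0.22,1.06,0,0,0,0,0.5],
)

```text
clock: 6.28
ee_pos: [617.1, -76.0, 42.2]
ee_rot: [-0.707, 0.707, -0.014, 0.013]
wrist_force: [-14.5, -0.6, 17.2]
gripper_width: 11.9
```

jog_arm(
  targets=[0.02,0.18,0,0,0,0,0.5,0.02,0.36,0,0,0,0,0.5,0.02,0.54,0,0,0,0,0.5,0.02,0.54,0,0,0,0,0.5],
  squeeze=120,
)

```text
clock: 6.62
ee_pos: [617.4, -76.0, 37.8]
ee_rot: [-0.706, 0.708, -0.014, 0.013]
wrist_force: [-18.6, -0.5, 25.1]
gripper_width: 11.4
```

jog_arm(
  targets=[-0.03,0.2,0,0,0,0,0.5,-0.06,0.4,0,0,0,0,0.5,-0.1,0.6,0,0,0,0,0.5,-0.1,0.6,0,0,0,0,0.5],
)

```text
clock: 6.95
ee_pos: [617.2, -76.0, 33.2]
ee_rot: [-0.706, 0.708, -0.013, 0.013]
wrist_force: [-20.8, -0.3, 36.2]
gripper_width: 11.7
```

Run:
```python
from h import *
grab('top','top2')
im=np.load('pics/top2.npz')['im']
cv2.imwrite('pics/crop2.png',cv2.resize(im[150:240,235:375,::-1],None,fx=5.5,fy=5.5,interpolation=cv2.INTER_CUBIC))
print(r.get_obs()['ft_torque'])
```

```text
[-0.00902257  4.31576422  0.02710461]
```

View pics/crop2.png

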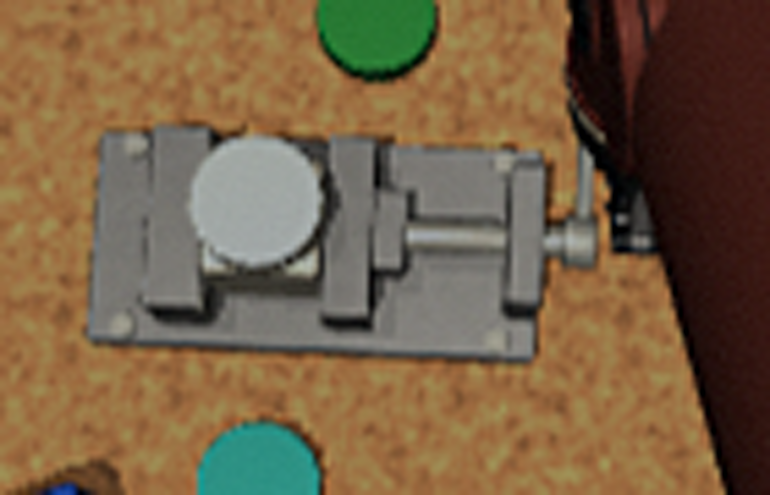

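The sliding jaw is against the jar at about (350,230) in the crop, and the jar is against the fixed jaw. The handle force is 36 N with A about 3.14. Releasing the crank.

jog_arm(
  targets=[0,0,0,0,0,0,3,0,0,0,0,0,0,5,0,0,0,0,0,0,5,0,0,0,0,0,0,5,0,-1,0,0,0,0,5,0,-3,0,0,0,0,5,0,-6,0,0,0,0,5,0,-10,0,0,0,0,5,0,-14,0,0,0,0,5,0,-18,0,0,0,0,8.5,0,-18,0,0,0,0,8.5,0,-18,0,0,0,0,8.5],
  squeeze=80,
)

```text
clock: 8.0
ee_pos: [618.6, -75.4, 212.4]
ee_rot: [-0.707, 0.707, -0.011, 0.015]
wrist_force: [0.2, -0.5, -0.2]
gripper_width: 83.3
```

Run:
```python
from h import *
grab('wrist','w3')
for f,z in(('top2',0),('w3',0)):
  P=cloud(f).reshape(-1,3); m=(P[:,2]>114)&(P[:,2]<135)&(abs(P[:,0]-579)<50)&(abs(P[:,1]-105)<50)
  q=P[m]; print(f,len(q), len(q) and (cv2.minEnclosingCircle(q[:,:2].astype(np.float32)),np.median(q,0)))
T=T_tool(); print(T.round(3),r.get_obs()['qpos'].round(2))
```

```text
top2 475 (((578.8129272460938, 106.15448760986328), 31.78070640563965), array([577.95030744, 106.15314741, 125.66300459]))
w3 157 (((579.2255859375, 75.80897521972656), 13.77643871307373), array([579.54247713,  74.0248794 , 117.57924389]))
[[ 9.99000e-01  2.00000e-03  3.70000e-02  6.17450e+02]
 [-3.70000e-02 -0.00000e+00  9.99000e-01 -7.54990e+01]
 [ 2.00000e-03 -1.00000e+00 -0.00000e+00  2.10037e+02]
 [ 0.00000e+00  0.00000e+00  0.00000e+00  1.00000e+00]] [ 0.49  0.34 -0.55  1.54  0.18  1.31 -0.12]
```

jog_arm(
  targets=[-4.3,0,12,0,0,0,8.5,-4.3,0,12,0,0,0,8.5,-4.3,0,12,0,0,0,8.5,-4.3,0,12,0,0,0,8.5,-4.3,0,12,0,0,0,8.5,-4.3,0,12,0,0,0,8.5],
)

```text
clock: 8.55
ee_pos: [577.9, 45.7, 207.7]
ee_rot: [-0.707, 0.707, -0.013, 0.012]
wrist_force: [0.2, -0.6, -0.1]
gripper_width: 85.2
```

Run:
```python
from h import *
T=T_tool(); print(T.round(3))
grab('wrist','w4')
P=cloud('w4').reshape(-1,3); m=(P[:,2]>118)&(P[:,2]<132)&(abs(P[:,0]-579)<50)&(abs(P[:,1]-105)<50)
q=P[m]; print(len(q),cv2.minEnclosingCircle(q[:,:2].astype(np.float32)),np.median(q,0))
```

```text
[[ 9.99000e-01 -2.00000e-03  3.60000e-02  5.77911e+02]
 [-3.60000e-02 -0.00000e+00  9.99000e-01  4.56740e+01]
 [-2.00000e-03 -1.00000e+00 -1.00000e-03  2.07667e+02]
 [ 0.00000e+00  0.00000e+00  0.00000e+00  1.00000e+00]]
5287 ((579.6106567382812, 104.46345520019531), 31.783714294433594) [579.87553154 105.74569083 126.06575976]
```

View pics/w4.png

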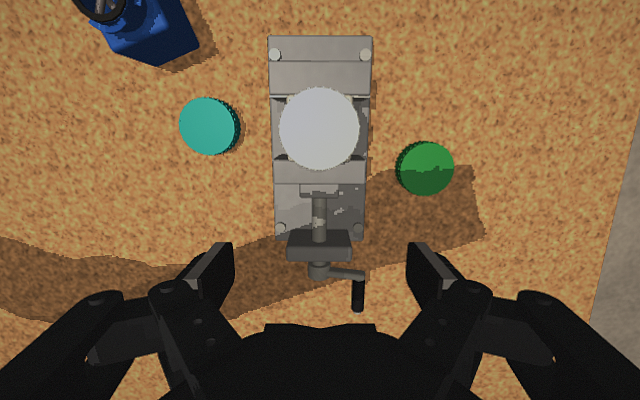

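Cap in view at (319,128), with the jar between the closed jaws and the crank at right-low (358,295). Moving over it and down.

jog_arm(
  targets=[-0.05,0,3,0,0,0,8.5,-0.05,0,5.95,0,0,0,8.5,-0.05,0,5.95,0,0,0,8.5,-0.05,3,5.95,0,0,0,8.5,-0.05,6,5.95,0,0,0,8.5,-0.05,9,5.95,0,0,0,8.5,-0.05,10.5,5.95,0,0,0,8.5,-0.05,11.2,5.95,0,0,0,8.5,-0.05,11.2,5.95,0,0,0,8.5,-0.05,11.2,5.95,0,0,0,8.5],
)

```text
clock: 9.43
ee_pos: [580.7, 104.8, 97.1]
ee_rot: [0.707, -0.707, 0.013, -0.014]
wrist_force: [-0.3, 0.4, 0.5]
gripper_width: 85.1
```

jog_arm(
  targets=[-0.1,0.2,0.04,0,0,0,7,-0.1,0.2,0.04,0,0,0,6.5,-0.1,0.2,0.04,0,0,0,5.5,-0.1,0.2,0.04,0,0,0,5.5,-0.1,0.2,0.04,0,0,0,5.5,-0.1,0.2,0.04,0,0,0,5.5,-0.1,0.2,0.04,0,0,0,5.5,-0.1,0.2,0.04,0,0,0,5.5],
  squeeze=80,
)

```text
clock: 10.1
ee_pos: [579.6, 106.0, 96.3]
ee_rot: [-0.707, 0.707, -0.012, 0.014]
wrist_force: [-3.2, -1.7, 6.8]
gripper_width: 60.0
```

Run:
```python
from h import *
grab('wrist','w5'); o=r.get_obs();print(o['ft_torque'],o['qpos'].round(3),o['gripper_width'])
```

```text
[-0.18667508  0.68625697  0.07616269] [ 0.255  0.388 -0.623  1.748  0.253  1.086 -0.488] 59.72009414811873
```

View pics/w5.png

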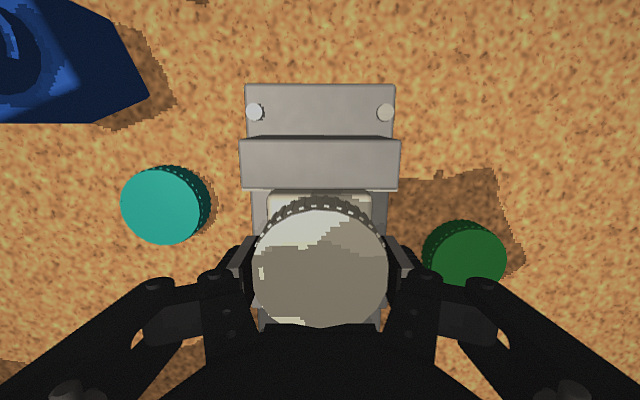

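The cap is held squarely between the pads at (320,265). Unscrewing anticlockwise (negative about tool y).

jog_arm(
  targets=[0,0,0,0,-0.05,0,5.5,0,0,0,0,-0.15,0,5.5,0,0,0,0,-0.25,0,5.5,0,0,0,0,-0.35,0,5.5,0,0,0,0,-0.45,0,5.5],
  squeeze=90,
)

```text
clock: 10.57
ee_pos: [580.5, 106.5, 96.8]
ee_rot: [-0.692, 0.692, 0.148, -0.145]
wrist_force: [-0.2, 1.3, 7.6]
gripper_width: 59.7
```

Run:
```python
from h import *
o=r.get_obs();print(o['ft_torque'],o['qpos'].round(3),T_tool()[:3,0])
```

```text
[ 0.15468986  0.31123355 -0.06704803] [ 0.318  0.407 -0.705  1.744  0.293  1.095 -0.064] [0.91393714 0.40584173 0.00337468]
```

jog_arm(
  targets=[0,0,0,0,-0.1,0,5.5,0,0,0,0,-0.2,0,5.5,0,0,0,0,-0.3,0,5.5,0,0,0,0,-0.4,0,5.5,0,0,0,0,-0.5,0,5.5,0,0,0,0,-0.6,0,5.5],
)

```text
clock: 11.07
ee_pos: [580.1, 106.5, 96.7]
ee_rot: [-0.617, 0.618, 0.345, -0.344]
wrist_force: [-1.3, 1.0, 8.6]
gripper_width: 59.4
```

Run:
```python
from h import *
o=r.get_obs();print(o['ft_torque'],o['qpos'].round(3),T_tool()[:3,0]);grab('scene','s2')
print(o['joint_torque'])
```

```text
[ 0.0475808   0.44804805 -0.1392605 ] [ 0.402  0.44  -0.817  1.74   0.355  1.113  0.491] [0.52509954 0.85103913 0.00169405]
[ -0.61607681 -53.98403406  -9.19899523 -32.89749742   0.38701488
  -0.82481079  -2.2005035 ]
```

jog_arm(
  targets=[0,0,0,0,-0.1,0,5.5,0,0,0,0,-0.2,0,5.5,0,0,0,0,-0.3,0,5.5,0,0,0,0,-0.3,0,5.5],
)

```text
clock: 11.45
ee_pos: [580.2, 106.4, 96.6]
ee_rot: [-0.558, 0.559, 0.434, -0.433]
wrist_force: [-2.1, 0.4, 9.7]
gripper_width: 59.4
```

Run:
```python
from h import *
o=r.get_obs();print(o['ft_torque'],o['joint_torque'][6],o['wrist_force']);X=T_tool()[:3,0];print(np.degrees(np.arctan2(X[1],X[0])+.037))
```

```text
[-0.09172447  0.49111967  0.09259641] 1.9198568165302277 [-2.06841812  0.43629214  9.67897639]
77.72087340643677
```

jog_arm(
  targets=[0,0,0,0,-0.03,0,5.5,0,-0.1,0,0,-0.03,0,5.5,0,-0.3,0,0,-0.03,0,5.5,0,-0.5,0,0,-0.03,0,5.5],
)

```text
clock: 11.78
ee_pos: [579.3, 105.7, 100.3]
ee_rot: [-0.553, 0.554, 0.44, -0.44]
wrist_force: [0.1, -0.7, -0.4]
gripper_width: 59.1
```

The force is free, so the cap has let go. Lifting.

jog_arm(
  targets=[0,-0.3,0,0,0,0,5.5,0,-0.8,0,0,0,0,5.5,0,-1.4,0,0,0,0,5.5,0,-2.0,0,0,0,0,5.5,0,-2.6,0,0,0,0,5.5,0,-3.0,0,0,0,0,5.5,0,-3.1,0,0,0,0,5.5,0,-3.1,0,0,0,0,5.5,0,-3.1,0,0,0,0,5.5,0,-3.1,0,0,0,0,5.5],
)

```text
clock: 12.62
ee_pos: [578.9, 105.8, 130.4]
ee_rot: [0.554, -0.553, -0.44, 0.44]
wrist_force: [-0.7, 0.3, -1.6]
gripper_width: 59.6
```

Run:
```python
from h import *
print(T_tool().round(3)); grab('scene','s3');grab('wrist','w6');grab('top','top3')
a=np.load('pics/s3.npz')['im'][190:280,270:400,::-1]; a=cv2.resize(a,(650,450),interpolation=cv2.INTER_CUBIC)
cv2.imwrite('pics/s3c.png',a)
```

```text
[[ 2.26000e-01 -1.00000e-03 -9.74000e-01  5.78940e+02]
 [ 9.74000e-01 -0.00000e+00  2.26000e-01  1.05756e+02]
 [-0.00000e+00 -1.00000e+00  1.00000e-03  1.30413e+02]
 [ 0.00000e+00  0.00000e+00  0.00000e+00  1.00000e+00]]
```

View pics/s3c.png

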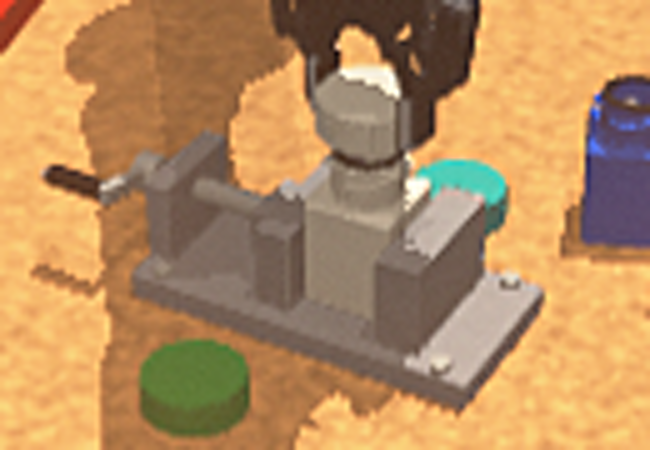

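View pics/w6.png

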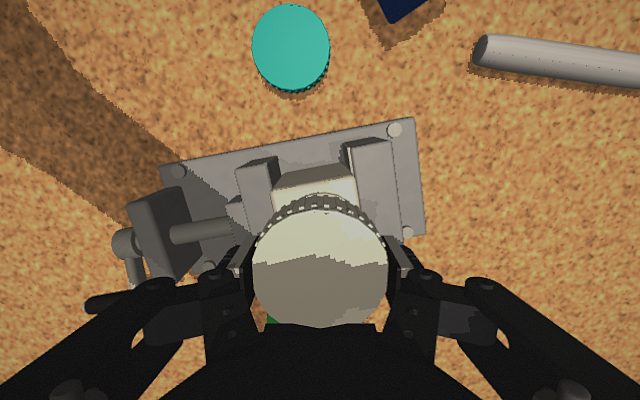

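The scene crop shows the cap at (360,115), off the neck at (365,185), with the jar upright between the jaws. The wrist view shows the cap level in the pads at (320,265). One numeric check of the height and of the bystanders follows.

Run:
```python
from h import *
P5=cloud('w5')[240:310,280:360].reshape(-1,3);P=cloud('w6')[240:310,280:360].reshape(-1,3)
print('cap top z before/after',np.nanmedian(P5[:,2]),np.nanmedian(P[:,2]))
A=np.c_[P[:,:2],np.ones(len(P))];k=~np.isnan(P[:,2]);print('tilt',np.linalg.lstsq(A[k],P[k,2],rcond=None)[0][:2])
for n in ['s3']:
  Q=cloud(n)[190:280,270:400].reshape(-1,3); m=(abs(Q[:,0]-579)<45)&(abs(Q[:,1]-106)<45)&(Q[:,2]>80)&(Q[:,2]<180); print(np.histogram(Q[m,2],np.arange(80,181,5)))
a=cv2.absdiff(cv2.imread('pics/top1.png'),cv2.imread('pics/top3.png')).max(2)
for n,(u,v) in dict(tray=(455,265),coaster=(445,197),hammer=(180,205)).items(): print(n,(a[v-25:v+25,u-28:u+28]>40).sum())
o=r.get_obs();print(o['clock'],o['wrist_force'],o['qvel'].round(3),o['gripper_width'])
```

```text
cap top z before/after 125.89573161570138 159.79024265269362
tilt [-0.0036797   0.00255577]
(array([ 53,  60,  67,  26,  18,  34,  27,  36,   5,   0,   7,  33,  34,
        38,  43, 176,  26,  20,  17,  21]), array([ 80,  85,  90,  95, 100, 105, 110, 115, 120, 125, 130, 135, 140,
       145, 150, 155, 160, 165, 170, 175, 180]))
tray 1
coaster 0
hammer 0
12.7667 [-0.42854463  0.02271386 -0.53253869] [-0.001  0.001 -0.001 -0.002 -0.001 -0.001  0.   ] 59.54782900304998
```

Cap top is at 159.8, so the rim is at about 135–136 and about 13 mm clear of the mouth at 122. The cap is level and still, and the bystanders have not moved.

```bash
python3 -c "
from station import r
print(r.job_done())"
```

```text
the job is handed in; nothing more can be done
None
```

The job is done and handed in at about 12.8 s. No verdict is reported.

- **Clamping:** I cranked the vise to about 3.14 rad, with 36 N at the handle at the end, so the jaw presses the jar against the fixed jaw. Then I let go of the crank.
- **Unscrewing:** I turned the cap about 79° anticlockwise in one grip. The threads had let go and it lifted straight up with almost no force.
- **Last checks:** The cap is held still and level (tilt under 0.3°), with its rim about 13 mm above the jar's mouth. The jar stands upright between the jaws. The tray, hammer and coaster look unmoved in the before and after top pictures.
- **One reading that disagreed:** The wrist sensor showed only about 0.14 N m while unscrewing, below the stated 0.2 to 0.6. The cap did not seem to slip, and it came free as expected.

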